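# Rack the sawn dowels by thickness and chock the row

## Robot

A 6-joint arm with a two-finger parallel gripper is mounted at the origin on a cart in front of the work surface, level with it; the furniture and walls round the work are solid. World frame = base frame: x ahead of the robot, y to its left, z up, the work surface at z = 0. Lengths are in m, angles in rad, forces in N, time in s.
With the tool pointing down it reaches from about 0.3 to 0.85 m from the base axis. Payload 4.2 kg.
Tool frame: the origin (TCP) lies on the centre line of the jaws, within the pads' length; the fingertips stand 25 mm ahead of it and the grasp point (between the pads) lies 6 mm ahead of it (bot.tcp_to_tips is the distance from the TCP to the fingertips, in m); z points along the fingers, y is the line along which they close (so a half turn about z gives the same grasp; the last joint's range is limited). The gripper opens to 91 mm and grips with 3 to 60 N. Pads are 32 mm wide; open, the fingers measure 118 mm over their backs; the gripper's body (76 mm by 178 mm) begins 60 mm behind the grasp point.
Start: joints at [1.283, 0.32, 1.565, -0, 1.257, -0.02], TCP at [0.152, 0.555, 0.239] pointing down, gripper open.
Joint ranges: [-3.11, 3.11], [-0.84, 2.01], [0.21, 2.61], [-1.34, 4.49], [0.05, 2.63], [-2.56, 2.56]. Speed limits (rad/s): [2.57, 2.57, 3.14, 3.14, 3.14, 3.14].

## Interface

Orientations are given as a rotation vector (axis times angle).
In Python, from cell import bot gives the robot as it stands. The module is installed in compiled form; this text tells all that it offers. Calls block until the motion is done:
- bot.reach(position, orientation): joint-space move of the TCP to a pose.
- bot.servo_line(position, velocity=0.15, rot=None, threshold=None): straight line of the TCP; rot=None keeps the orientation; velocity is the mean speed in m/s. With threshold (N) it stops when the force on the tool has changed by that much, and returns True; else False.
- bot.move_joints(angles): joint-space move.
- bot.grip(opening, strength=None): opening from 0.0 (shut) to 1.0 (fully open); strength is the grip in N (None keeps the last); returns when the fingers have stopped.
- bot.wait(seconds).
- bot.ik(position, orientation): joint angles nearest the present ones, or None.
- bot.observe(): the state.
- bot.capture(name): name is "scene" or "top" or "wrist"; returns (picture, depth): 480x640x3 uint8, red, green, blue; 480x640 float32, m along the optical axis (not along the pixel's ray), 0 where there is no reading.
- bot.camera_info(name): a dict with "K" (3x3 intrinsics, pixels), "eye" and "orientation" of the camera in the world. Camera axes: x right, y down, z forward; pixel columns grow to the right and rows downward; lengths in m; the calibration is good to about 2 mm. A picture is of the moment at which its call begins: read the wrist's pose just before it. camera_info takes no time and is no camera call; for the wrist camera it gives the pose at the moment of the call.
A pose or a line that the arm cannot do raises bot.IKError and nothing moves.
- bot.job_done(): hands the job in; it is judged then, once.
The state is a dict: "time_s": time; "joints": joint angles; "qd": joint speeds; "joint_torque": joint torques, N m; "ee_pos": TCP position; "tool_rot": TCP orientation; "ft_force": force on the tool from outside, world axes, zero at the start; "torque": the same for the moment, N m; "grip_width": opening from 0.0 (shut) to 1.0 (fully open); "grip_force": force on a finger pad.
Only numpy, scipy, OpenCV 4.12 (cv2) and the standard library are available. Lean on these libraries where they do the work, as an engineer would, in place of code of your own. Each camera call takes 0.05 s, during which the arm holds its last target. There are 200 camera calls.

## Task

Gather the three full-length dowel pieces into the plywood tray: lay them on their sides across the tray, midway between its long sides, in one close row starting against its high end board, the thickest against the board, then the middle one, then the thinnest. When all three lie there, set the wooden chock down flat in the tray with its sloped face gently snug against the thinnest dowel, without lifting any dowel off the floor, so that the row cannot roll apart. Leave the two short stubs where they lie.

Things in the scene. Friction and masses are not known exactly. Their poses are not given: they have to be found in the camera images.
- tray_stop (a point): Fixed plywood tray, inside 166 (x) by 126 mm (y), walls 6 mm, cork floor 5 mm above the desk. The high end board (+x end) rises 40 mm above the desk, long sides 22, lip at the -x end 12. The point is on the floor at the foot of the end board's inner face, midway between the sides; x points into the board (inside: x from -166 mm to 0), y along it, z up.
- dowel_thick_center (a point): Thick round dowel piece of pale wood lying on its side, solid, 44 mm diameter, 54 mm long, ends sawn flat. The point is its centre, 22 mm above what it lies on; x runs along the dowel (either way round), y and z may be turned about it. Can be taken from above by its flat ends, 54 mm apart; rolls if pushed sideways.
- dowel_middle_center (a point): Middle round dowel piece of pale wood lying on its side, solid, 34 mm diameter, 54 mm long, ends sawn flat. The point is its centre, 17 mm above what it lies on; x runs along the dowel (either way round), y and z may be turned about it. Can be taken from above by its flat ends, 54 mm apart; rolls if pushed sideways.
- dowel_thin_center (a point): Thin round dowel piece of pale wood lying on its side, solid, 24 mm diameter, 54 mm long, ends sawn flat. The point is its centre, 12 mm above what it lies on; x runs along the dowel (either way round), y and z may be turned about it. Can be taken from above by its flat ends, 54 mm apart; rolls if pushed sideways.
- stub_thick_center (a point): Short stub of the same pale round dowel, lying on its side, 44 mm diameter but only 28 mm long: too short, to be left where it lies. The point is its centre, 22 mm above the desk; x runs along it.
- stub_middle_center (a point): Short stub of the same pale round dowel, lying on its side, 34 mm diameter but only 24 mm long: too short, to be left where it lies. The point is its centre, 17 mm above the desk; x runs along it.
- chock_center (a point): Chock of brown wood, darker than the dowels, 54 mm wide (its y), 36 long at the bottom (its x), 26 high. Its +x face slopes at 60 degrees from the toe (x +18 mm, bottom) back to x +3 at the top; its back (x -18) is upright. The point is 13 mm above its underside, mid-width and mid bottom length; z up. Can be taken from above by its upright sides, 54 mm apart.
- chock_toe (a point): The middle of the chock's toe: the bottom edge of its sloped face, 18 mm along the chock's +x and 13 mm below chock_center. Same axes. Pushed hard, the slope wedges under the dowels and lifts them off the floor: bring it up gently.

How it is judged:
By the outcome, as a careful person would: the job done as asked, in the order asked, and still so for the second after the job is handed in, with the robot touching nothing.
It also fails if it takes over 115 s, if anything falls off the work surface, if the arm or the gripper's body presses on something with over 40 N, if the wrist force passes 120 N, or if a joint passes its speed limit or range.

## Working session

There is one attempt and no reset: what is moved stays moved. The work goes in short steps, each a Python script; the robot and the scene stay as the last script left them, time stands still between calls to the robot, and variables do not carry over. Pictures are saved under pics/ and viewed, at most 14 in all, crops included, and the job is handed in when it is done.

```bash
mkdir -p pics; ls
python3 - <<'E'
from cell import bot
import cv2,numpy as np
for n in ["top","scene"]:
    p,d=bot.capture(n); cv2.imwrite(f"pics/{n}0.png",p[:,:,::-1]); np.save(f"{n}0.npy",d)
    i=bot.camera_info(n); print(n,i)
o=bot.observe(); print(o["time_s"],o["ee_pos"],o["tool_rot"],bot.tcp_to_tips)
E
```

```text
pics
top {'K': array([[455.83737729,   0.        , 318.7309051 ],
       [  0.        , 455.83737729, 240.16987417],
       [  0.        ,   0.        ,   1.        ]]), 'eye': array([0.33193083, 0.04331048, 0.95970092]), 'orientation': array([-2.13771827,  2.13084256, -0.18232757])}
scene {'K': array([[444.96093432,   0.        , 325.17244965],
       [  0.        , 444.96093432, 246.10916975],
       [  0.        ,   0.        ,   1.        ]]), 'eye': array([-0.04513818, -0.48124876,  0.64592888]), 'orientation': array([-2.09839271,  0.90497112, -0.40436802])}
0.1 [0.15202527 0.55411574 0.23821829] [-4.19391252e-01 -3.11321262e+00  2.46111195e-03] 0.025
```

View pics/top0.png

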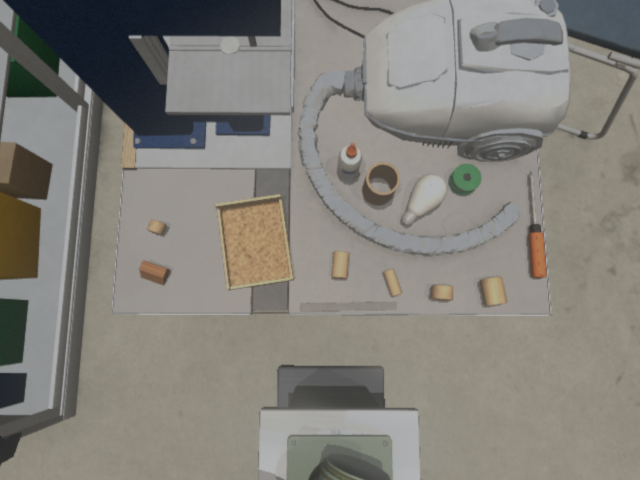

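View pics/scene0.png

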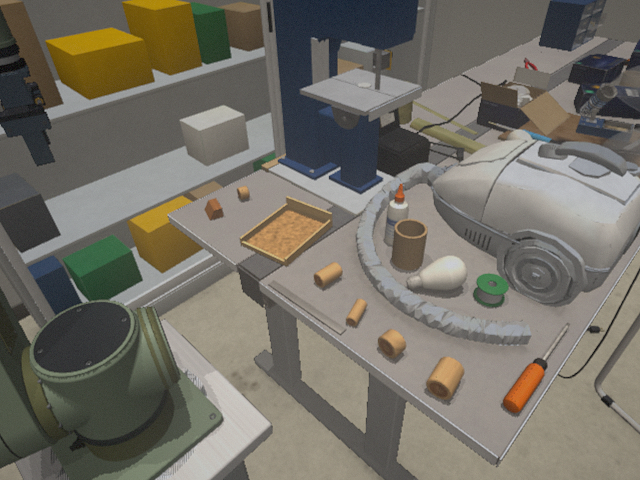

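The top view shows the tray around (255,243) with its end board at the top. The thick dowel is at (494,291), middle at (341,265), thin at (392,282) and the stubs at (442,292) and (157,227). The chock is at (153,272). I'll rectify the depth to get heights and look closer.

```bash
cat > h.py <<'E'
import numpy as np,cv2
from cell import bot
from scipy.spatial.transform import Rotation as R
def cloud(info,d):
    K=info["K"];v,u=np.mgrid[:480,:640]
    c=np.stack([(u-K[0,2])/K[0,0]*d,(v-K[1,2])/K[1,1]*d,d],-1)
    return c@R.from_rotvec(info["orientation"]).as_matrix().T+info["eye"]
def pix2z(info,uv,z):
    uv=np.atleast_2d(uv);K=info["K"]
    r=np.c_[(uv[:,0]-K[0,2])/K[0,0],(uv[:,1]-K[1,2])/K[1,1],np.ones(len(uv))]@R.from_rotvec(info["orientation"]).as_matrix().T
    return info["eye"]+r*((z-info["eye"][2])/r[:,2])[:,None]
E
python3 - <<'E'
from h import *
i=bot.camera_info("top");d=np.load("top0.npy");P=cloud(i,d)
p=cv2.imread("pics/top0.png")
a=cv2.resize(p[185:295,110:310],None,fx=4,fy=4,interpolation=cv2.INTER_CUBIC)
b=cv2.resize(p[240:315,320:520],None,fx=4,fy=4,interpolation=cv2.INTER_CUBIC)[:140*4]
cv2.imwrite("pics/crops.png",cv2.resize(np.vstack([a,b]),None,fx=.8,fy=.8))
print("desk z",np.median(P[300:305,330:500,2]),np.median(P[180:200,130:200,2]),"cork",np.median(P[230:260,240:270,2]))
z=P[...,2]
for n,(u,v),w in [("thick",(494,291),22),("tstub",(442,292),20),("mid",(341,265),22),("thin",(392,282),20),("mstub",(157,227),18),("chock",(153,272),22)]:
    s=(slice(v-w,v+w),slice(u-w,u+w));m=(z[s]>.008)&(z[s]<.06)
    k,l,st,_=cv2.connectedComponentsWithStats(m.astype(np.uint8))
    j=l[w,w];q=P[s][l==j]
    top=np.percentile(q[:,2],95)
    r=cv2.minAreaRect((q[:,:2]*1000).astype(np.float32))
    print(n,j,len(q),top.round(4),np.round(r[0],1),np.round(r[1],1),round(r[2],1))
E
```

```text
desk z 0.002051206890136381 0.0012757371636617498 cork 0.006416153581869699
thick 1 613 0.0463 [ 386.8 -313.1] [54.1 42.6] 8.0
tstub 1 328 0.0462 [ 383.4 -207.9] [42.  28.4] 86.2
mid 1 432 0.0366 [439.9  -1.6] [33.3 54.2] 86.0
thin 1 305 0.0267 [ 404.4 -110.5] [53.6 24.6] 18.3
mstub 1 202 0.0362 [518. 383.] [32.9 24.1] 72.5
chock 1 443 0.0294 [423.6 384.5] [54.9 33.5] 71.1
```

View pics/crops.png

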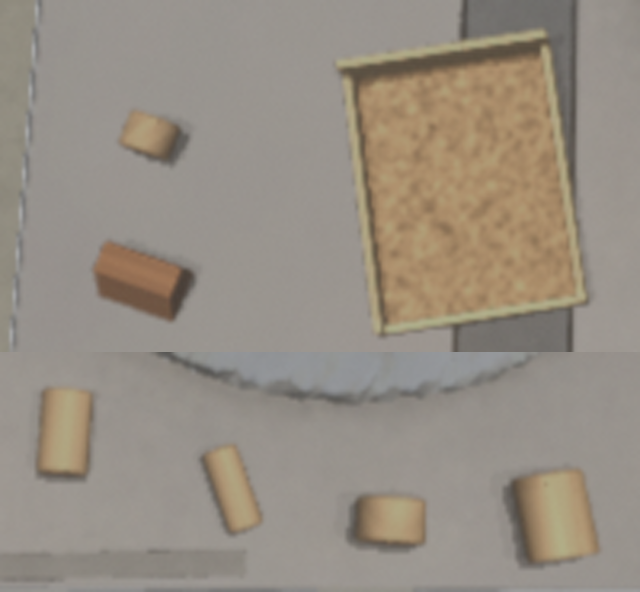

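The crops show the tray turned about 8° with its end board on the far side, and the dowels are clear of each other. Next I'll fit the tray frame and find which way the chock's slope faces.

Run:
```python
from h import *
i=bot.camera_info("top");d=np.load("top0.npy");P=cloud(i,d)
p=cv2.imread("pics/top0.png")
z=P[...,2]
q=P[190:300,205:300].reshape(-1,3)
m=(q[:,2]>.018)&(q[:,2]<.027);b=q[(q[:,2]>.036)&(q[:,2]<.046)]
out=q[q[:,2]>.011]
print("outer rect",cv2.minAreaRect((out[:,:2]*1000).astype(np.float32)),"expect 178x138")
print("board",len(b),cv2.minAreaRect((b[:,:2]*1000).astype(np.float32)),b[:,2].max())
# fit z-plane for desk tilt
# chock profile
u,v,w=153,272,22
c=P[v-w:v+w,u-w:u+w].reshape(-1,3);c=c[(c[:,2]>.006)&(c[:,2]<.05)]
a=np.radians(71.1-90);l=(c[:,:2]-[.4236,.3845])@[np.cos(a),np.sin(a)]
for lo in np.arange(-.02,.02,.004):
    s=c[(l>=lo)&(l<lo+.004),2]
    print(round(lo,3),len(s),np.round(np.median(s),4) if len(s) else None)
# tray walls in image
pr=lambda uv,zz:pix2z(i,np.array(uv)/3.2+[110,185],zz)[:,:2].round(4)
print(pr([(340,65),(548,35)],.042)); print(pr([(382,333),(586,299)],.014))
```

```text
outer rect ((443.8251037597656, 163.16455078125), (285.4488220214844, 161.43194580078125), 17.477371215820312) expect 178x138
board 214 ((572.071533203125, 189.64974975585938), (7.099635124206543, 136.0157470703125), 9.122092247009277) 0.04464970324554096
-0.02 16 0.0069
-0.016 47 0.0116
-0.012 49 0.0175
-0.008 53 0.024
-0.004 57 0.0269
0.0 56 0.027
0.004 57 0.027
0.008 57 0.0269
0.012 59 0.0266
0.016 11 0.0263
[[0.5605 0.254 ]
 [0.581  0.1199]]
[[0.3898 0.226 ]
 [0.4121 0.0946]]
```

```bash
cat >> h.py <<'E'
def rot(phi):  # tool down, closing line at phi (deg) in world
    out=[]
    for f in (phi,phi+180):
        c,s=np.cos(np.radians(f)),np.sin(np.radians(f))
        out.append(R.from_matrix(np.array([[-s,c,0],[c,s,0],[0,0,-1.]])).as_rotvec())
    return out
def best(pos,phi):
    q0=np.array(bot.observe()["joints"])
    c=[(np.abs(np.array(q)-q0).max(),r) for r in rot(phi) if (q:=bot.ik(pos,r)) is not None]
    return min(c,key=lambda t:t[0])[1]
E
python3 - <<'E'
from h import *
i=bot.camera_info("top");P=cloud(i,np.load("top0.npy"))
print("press table",P[110,180:290:30].round(3))
pos=[.44,.17,.33]; r=best(pos,99.1); print(r)
bot.reach(pos,r)
i=bot.camera_info("wrist");p,d=bot.capture("wrist");np.save("w1.npy",d);cv2.imwrite("pics/w1.png",p[:,:,::-1])
import pickle;pickle.dump(i,open("w1.pkl","wb"))
o=bot.observe();print(o["time_s"],o["joints"],o["ee_pos"],o["ft_force"],i)
E
```

```text
press table [[0.658 0.264 0.278]
 [0.657 0.216 0.279]
 [0.657 0.168 0.279]
 [0.658 0.12  0.278]]
[ 0.24921953 -3.13169188 -0.        ]
1.9333 [ 3.45561700e-01  1.07354903e-01  1.61595974e+00  2.71992279e-04
  1.41867518e+00 -1.38507716e+00] [0.43981484 0.17064768 0.32976972] [ 0.02168538  0.10688042 -0.20709906] {'K': array([[356.2791794 ,   0.        , 319.79819447],
       [  0.        , 356.2791794 , 235.96656023],
       [  0.        ,   0.        ,   1.        ]]), 'eye': array([0.3656409 , 0.15952347, 0.47544821]), 'orientation': array([1.91285806, 2.24577865, 0.3073486 ])}
```

View pics/w1.png

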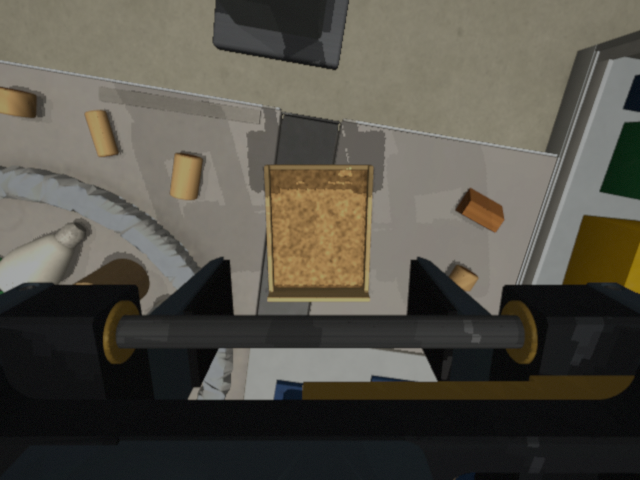

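The wrist view shows the whole tray: sides at columns 268 and 370, end board at row 296, lip at row 168. I'll fit it from the depth.

Run:
```python
from h import *
import pickle
i=pickle.load(open("w1.pkl","rb"));P=cloud(i,np.load("w1.npy"))
q=P[155:305,255:385].reshape(-1,3)
print("cork",np.median(P[210:270,285:355,2]))
a=np.radians(9.1);S=np.array([.5691,.1892]);X=np.array([np.cos(a),np.sin(a)]);Y=np.array([-X[1],X[0]])
x=(q[:,:2]-S)@X;y=(q[:,:2]-S)@Y;z=q[:,2]
for sg in(1,-1):
    m=(sg*y>.055)&(sg*y<.08)&(x>-.15)&(x<-.02)&(z>.018)&(z<.03)
    f=np.polyfit(x[m],y[m],1);print("side",sg,m.sum(),y[m].mean(),f)
m=(abs(x)<.02)&(abs(y)<.055)&(z>.035)&(z<.05);print("board",m.sum(),np.percentile(x[m],[3,50,97]),np.polyfit(y[m],x[m],1))
m=(abs(x+.17)<.02)&(abs(y)<.055)&(z>.009);print("lip",m.sum(),np.percentile(x[m],[3,50,97]))
def ob(n,box):
    u0,v0,u1,v1=box;s=P[v0:v1,u0:u1];m=((s[...,2]>.009)&(s[...,2]<.06)).astype(np.uint8)
    k,l,st,_=cv2.connectedComponentsWithStats(m);j=1+np.argmax(st[1:,4]);r=cv2.minAreaRect((s[l==j][:,:2]*1000).astype(np.float32));print(n,np.round(r[0],1),np.round(r[1],1),round(r[2],1))
ob("mid",(165,145,207,205));ob("thin",(80,103,123,162));ob("chock",(450,180,510,238))
```

```text
cork 0.004736264511228383
side 1 452 0.06649223609409562 [-0.0012308   0.06638461]
side -1 448 -0.06484883396821575 [ 0.00107332 -0.06475542]
board 407 [-0.00019328  0.00170763  0.00498335] [-0.00041023  0.00204896]
lip 357 [-0.17175686 -0.16932451 -0.16679445]
mid [440.   -1.7] [33.9 54.5] 85.8
thin [ 404.4 -109.6] [54.7 23.5] 17.6
chock [424.4 384.2] [54.7 31.7] 70.9
```

```bash
cat >> h.py <<'E'
A=9.1
S=np.array([.5689,.1900]);X=np.array([np.cos(np.radians(A)),np.sin(np.radians(A))]);Y=np.array([-X[1],X[0]])
tw=lambda x,y=0,z=0:np.r_[S+x*X+y*Y,z]
tl=lambda p:((np.array(p)[:2]-S)@X,(np.array(p)[:2]-S)@Y,p[2])
def say(*a):
    o=bot.observe();print(*a,"t",round(o["time_s"],1),"tray",np.round(np.array(tl(o["ee_pos"]))*1000,1),"w",round(o["grip_width"]*91,1),"F",np.round(o["ft_force"],1))
def pick(xy,phi,z,zh=.2,strength=20):
    p=np.r_[xy,zh];bot.grip(.8);r=best(p,phi);bot.reach(p,r)
    bot.servo_line(np.r_[xy,z+.02],.25);bot.servo_line(np.r_[xy,z],.06)
    bot.grip(0.,strength);say("gripped");bot.servo_line(np.r_[xy,zh],.25);say("lifted")
def place(x,z,push,phi=A+90,gap=.005,th=2.5,y=0,lift=.001):
    p=tw(x-gap,y,.2);r=best(p,phi);bot.reach(p,r)
    bot.servo_line(tw(x-gap,y,z+.025),.25);bot.servo_line(tw(x-gap,y,z+lift),.05);bot.wait(.2);say("low")
    c=bot.servo_line(tw(x+push,y,z+lift),.012,threshold=th);say("contact",c)
    e=bot.observe()["ee_pos"]
    c=bot.servo_line(np.r_[e[:2],z-.001],.01,threshold=th);say("down",c)
E
python3 - <<'E'
from h import *
pick([.3868,-.3128],8,.030)
place(-.022,.035,.006)
p,d=bot.capture("wrist");cv2.imwrite("pics/w2.png",p[:,:,::-1])
E
```

```text
gripped t 5.9 tray [-259.2 -467.8   30.2] w 54.2 F [-0.4  0.9  2. ]
lifted t 6.7 tray [-260.  -466.9  198.8] w 53.5 F [ 0.1  0.3 -1.5]
low t 10.2 tray [-27.   0.  36.] w 53.9 F [-0.3 -0.  -1.8]
contact True t 10.6 tray [-25.4  -0.1  35.4] w 53.8 F [-1.  -0.2 -0.2]
down True t 10.8 tray [-25.5  -0.1  35.2] w 53.9 F [-0.8  0.   3.6]
```

View pics/w2.png

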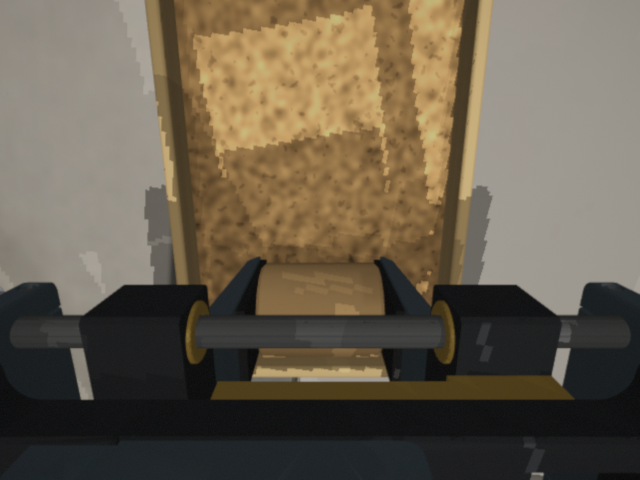

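The dowel is held level by its ends in the tray. The stop was floor contact, not the board, so I'll lift a little and try again.

```bash
sed -i 's/lift=.001):/lift=.0025):/' h.py
python3 - <<'E'
from h import *
bot.servo_line(tw(-.0255,0,.0375),.02);bot.wait(.2);say("up")
c=bot.servo_line(tw(-.015,0,.0375),.01,threshold=3);say("contact",c)
e=bot.observe()["ee_pos"]
c=bot.servo_line(np.r_[e[:2],.034],.01,threshold=3);say("down",c)
bot.grip(.75);say("open");bot.servo_line(np.r_[bot.observe()["ee_pos"][:2],.2],.2)
p,d=bot.capture("top");cv2.imwrite("pics/t2.png",cv2.resize(p[180:300,200:310,::-1],None,fx=5,fy=5,interpolation=2))
E
```

```text
up t 11.3 tray [-25.7  -0.   37.2] w 53.7 F [-0.3 -0.  -1.3]
contact True t 11.8 tray [-25.4  -0.1  36.8] w 53.7 F [ 0.6  0.5 -0.9]
down True t 12.0 tray [-25.5  -0.1  35.2] w 53.8 F [ 0.2 -0.9  3.7]
open t 12.4 tray [-26.2  -0.2  34.4] w 68.3 F [ 0.3  0.1 -0.2]
```

View pics/t2.png

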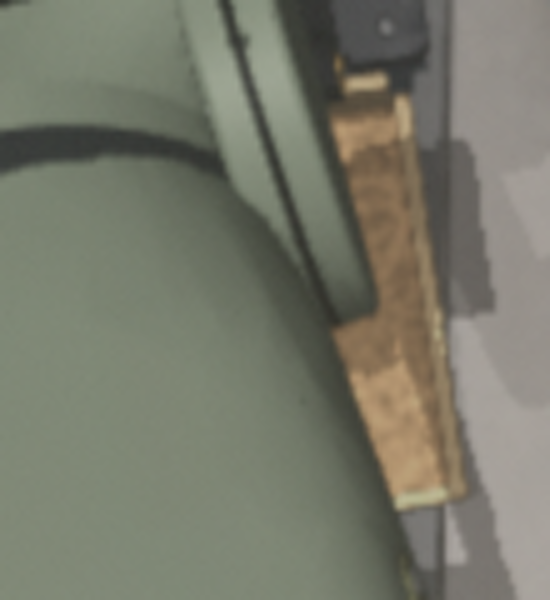

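The arm blocks the top view, so I'll check with the wrist camera's depth.

```bash
cat >> h.py <<'E'
def look(name,x=-.13,z=.30):
    p=tw(x,0,z);bot.reach(p,best(p,A+90));bot.wait(.2)
    i=bot.camera_info("wrist");p,d=bot.capture("wrist");cv2.imwrite(f"pics/{name}.png",p[:,:,::-1])
    q=cloud(i,d).reshape(-1,3);x=(q[:,:2]-S)@X;y=(q[:,:2]-S)@Y;z=q[:,2]
    pr=[]
    for b in np.arange(-.15,.008,.003):
        m=(x>=b)&(x<b+.003)&(abs(y)<.02)&(z<.1);pr.append(f"{(b+.0015)*1000:.0f}:{np.median(z[m])*1000:.0f}" if m.sum()>3 else f"{b*1000:.0f}:-")
    print(" ".join(pr))
    m=(abs(y)<.058)&(z>.012)&(z<.06)&(x<-.003)&(x>-.16)
    for lo,hi in((-.045,-.003),(-.078,-.045),(-.1,-.08),(-.14,-.105)):
        k=m&(x>lo)&(x<hi)
        if k.sum()>20: print((lo,hi),"y",np.percentile(y[k],[1,99]).round(4))
    return i,d
E
python3 - <<'E'
from h import *
look("w3");say("")
E
```

```text
-148:5 -146:5 -142:5 -139:5 -136:5 -133:5 -130:5 -127:5 -124:5 -121:5 -118:5 -115:5 -112:5 -109:5 -106:5 -103:5 -100:5 -97:5 -94:5 -91:5 -88:5 -85:5 -82:5 -79:5 -76:5 -73:5 -70:5 -67:5 -64:5 -61:5 -58:5 -55:4 -52:5 -49:5 -46:5 -43:28 -40:37 -37:42 -34:45 -31:47 -28:47 -25:48 -22:49 -19:48 -16:47 -13:46 -10:45 -7:43 -4:40 -1:35 2:38 5:40 6:-
(-0.045, -0.003) y [-0.0256  0.0264]
 t 14.3 tray [-1.295e+02 -1.000e-01  2.984e+02] w 68.1 F [ 0.1 -0.7  0.2]
```

View pics/w3.png

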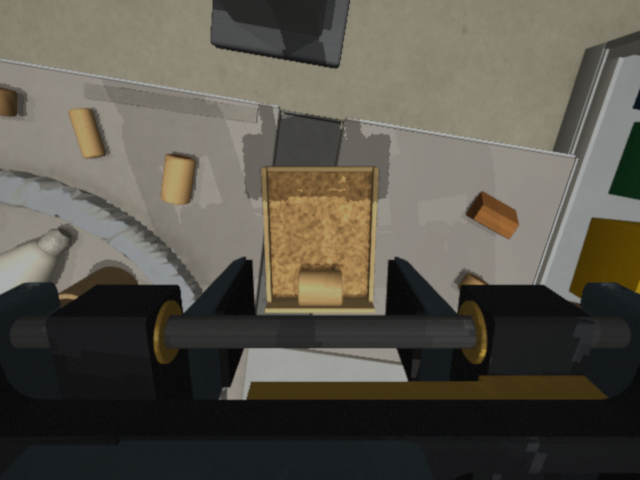

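The thick dowel lies against the board, centred to within about 0.5 mm. Next is the middle one.

Run:
```python
from h import *
pick([.440,.0005],-4.1,.030)
place(-.0627,.035,.010,gap=.006,th=3)
bot.grip(.72);say("open");bot.servo_line(np.r_[bot.observe()["ee_pos"][:2],.2],.25)
look("w4");say("")
```

```text
gripped t 17.6 tray [-157.1 -166.8   30.2] w 53.7 F [ 0.  -0.5  1.9]
lifted t 18.4 tray [-158.2 -166.6  198.9] w 53.9 F [-0.1  0.3 -0.2]
low t 21.3 tray [-68.5   0.   37.7] w 53.7 F [-0.4 -0.   0.8]
contact True t 21.9 tray [-64.3  -0.1  36.9] w 54.1 F [-0.1  0.2  1. ]
down True t 22.2 tray [-64.3  -0.1  35.2] w 54.2 F [-0.9 -0.1  3.8]
open t 22.6 tray [-65.   -0.2  34.6] w 65.5 F [ 0.2 -0.3 -0.2]
-148:5 -146:5 -142:5 -139:5 -136:5 -133:5 -130:5 -127:5 -124:5 -121:5 -118:5 -115:5 -112:5 -109:5 -106:5 -103:5 -100:5 -97:5 -94:5 -91:5 -88:5 -85:5 -82:4 -79:4 -76:24 -73:32 -70:36 -67:37 -64:38 -61:38 -58:38 -55:38 -52:37 -49:34 -46:32 -43:30 -40:37 -37:42 -34:44 -31:46 -28:48 -25:48 -22:49 -19:49 -16:48 -13:47 -10:45 -7:43 -4:42 -1:38 2:38 5:40 6:-
(-0.045, -0.003) y [-0.0257  0.0265]
(-0.078, -0.045) y [-0.0257  0.0267]
 t 24.2 tray [-1.300e+02 -1.000e-01  2.982e+02] w 65.4 F [-0.  -0.5  0.4]
```

Run:
```python
from h import *
pick([.4030,-.1056],17.9,.0282)
place(-.0938,.0332,.008,gap=.007,th=3)
bot.grip(.72);say("open");bot.servo_line(np.r_[bot.observe()["ee_pos"][:2],.2],.25)
look("w5");say("")
```

```text
gripped t 27.3 tray [-212.4 -265.3   28.7] w 53.9 F [-5.1 -2.2  8. ]
lifted t 28.2 tray [-211.2 -265.3  199.1] w 53.7 F [-0.2  0.3  0.1]
low t 30.8 tray [-1.006e+02  1.000e-01  3.590e+01] w 53.8 F [ 0.1 -0.3 -0.4]
contact True t 31.4 tray [-95.9  -0.1  35.1] w 53.8 F [ 0.4  0.1 -0.8]
down True t 31.7 tray [-96.   -0.1  33.7] w 53.9 F [-0.  -0.   3.8]
open t 32.1 tray [-96.6  -0.2  33.1] w 65.2 F [-0.1  0.2 -0.4]
-148:5 -146:5 -142:5 -139:5 -136:5 -133:5 -130:5 -127:5 -124:5 -121:5 -118:5 -115:5 -112:5 -109:5 -106:5 -103:5 -100:19 -97:25 -94:27 -91:28 -88:29 -85:28 -82:26 -79:24 -76:26 -73:32 -70:35 -67:37 -64:38 -61:39 -58:38 -55:37 -52:36 -49:34 -46:33 -43:30 -40:37 -37:42 -34:44 -31:46 -28:47 -25:48 -22:49 -19:48 -16:48 -13:47 -10:46 -7:43 -4:41 -1:35 2:39 5:40 6:-
(-0.045, -0.003) y [-0.0258  0.0264]
(-0.078, -0.045) y [-0.0257  0.0266]
(-0.1, -0.08) y [-0.0258  0.0276]
 t 33.7 tray [-1.303e+02 -1.000e-01  2.982e+02] w 65.5 F [ 0.6 -0.6 -0. ]
```

View pics/w5.png

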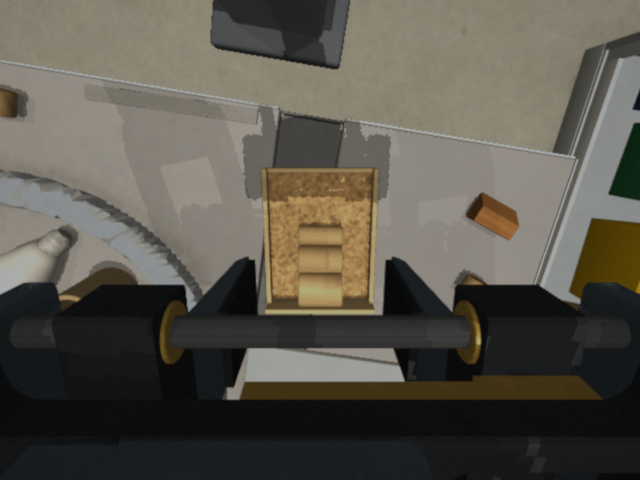

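The three dowels lie close and centred: thick at -22, middle at -60.5 and thin at -89 mm along the tray. Now the chock, with its slope turned toward the board.

Run:
```python
from h import *
xy=np.array([.4262,.3835]);r=rot(71.1)[0];z=.0285
bot.grip(.8);bot.reach(np.r_[xy,.2],r)
bot.servo_line(np.r_[xy,z+.02],.25);bot.servo_line(np.r_[xy,z],.06)
bot.grip(0.,15);say("gripped");bot.servo_line(np.r_[xy,.2],.25);say("lifted")
x0=-.1187-.010;r=rot(A-90)[0];zf=z+.005
bot.reach(tw(x0,0,.2),r);bot.servo_line(tw(x0,0,zf+.03),.25);bot.servo_line(tw(x0,0,zf+.0025),.05);bot.wait(.3);say("low")
F=[]
for k in range(20): bot.wait(.02);F.append(bot.observe()["ft_force"])
print("noise",np.std(F,0))
i=bot.camera_info("wrist");p,d=bot.capture("wrist");cv2.imwrite("pics/w6.png",p[:,:,::-1])
```

```text
gripped t 36.6 tray [-110.2  213.8   28.7] w 53.5 F [1.7 0.1 0.1]
lifted t 37.5 tray [-111.2  213.1  198.5] w 53.9 F [ 0.   0.3 -1.9]
low t 41.1 tray [-128.6    0.    36.2] w 53.4 F [-0.8  0.6 -1.8]
noise [0.57095545 0.55403233 0.4806194 ]
```

View pics/w6.png

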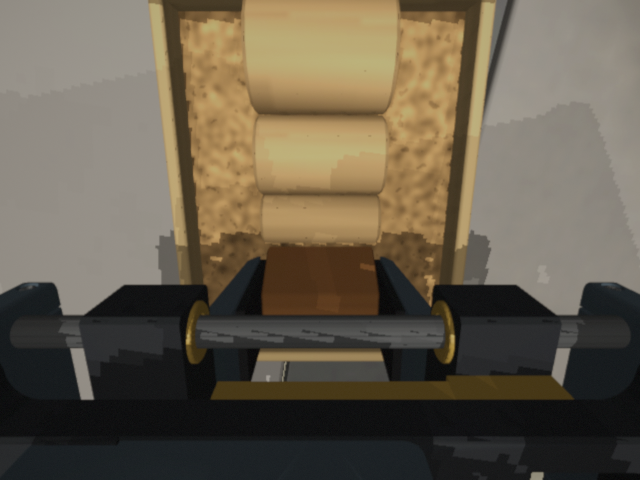

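The chock is square behind the thin dowel with its slope toward it. I'll set it flat on the floor here, regrip lightly, and creep forward while averaging the force.

Run:
```python
from h import *
def avg(n=16):
    f=[]
    for k in range(n): bot.wait(.02);f.append(bot.observe()["ft_force"])
    f=np.mean(f,0);return np.array([f[:2]@X,f[:2]@Y,f[2]])
e=bot.observe()["ee_pos"]
c=bot.servo_line(np.r_[e[:2],.0325],.01,threshold=3);say("down",c)
bot.grip(.64);bot.wait(.2);z=bot.observe()["ee_pos"][2];print("z",z)
z=max(z,.0335)
bot.grip(0.,6);say("regrip");
x=tl(bot.observe()["ee_pos"])[0];bot.servo_line(tw(x,0,z),.02);f0=avg();print(f0.round(2))
tgt=x
for k in range(24):
    tgt+=.003 if tgt<-.1245 else .0007
    bot.servo_line(tw(tgt,0,z),.01);f=avg(12)-f0
    print(round(tgt*1000,1),np.round(np.array(tl(bot.observe()["ee_pos"]))*1000,1),f.round(2))
    if f[0]<-1.0 or tgt>-.1145: break
bot.capture
p,d=bot.capture("wrist");cv2.imwrite("pics/w7.png",p[:,:,::-1]);say("")
```

```text
down True t 41.8 tray [-128.6    0.    33.7] w 53.7 F [-0.3 -1.1  4. ]
z 0.033105346728922166
regrip t 42.5 tray [-1.293e+02 -1.000e-01  3.320e+01] w 53.6 F [-0.2  0.6 -0.5]
[-0.16 -0.05 -1.08]
-126.3 [-126.3   -0.    33.5] [ 0.33 -0.07 -0.08]
-123.3 [-123.3   -0.    33.5] [ 0.28  0.19 -0.12]
-122.6 [-122.6    0.    33.5] [ 0.21  0.07 -0.22]
-121.9 [-121.9    0.    33.5] [ 0.09 -0.1  -0.13]
-121.2 [-121.2   -0.    33.5] [ 0.05 -0.18 -0.32]
-120.5 [-120.5   -0.    33.5] [ 0.06  0.01 -0.09]
-119.8 [-119.9   -0.    33.5] [0.03 0.24 0.27]
-119.1 [-1.195e+02 -1.000e-01  3.340e+01] [-1.69  0.47 -0.36]
 t 47.1 tray [-119.4   -0.    33.4] w 54.1 F [-1.9 -0.2 -2. ]
```

View pics/w7.png

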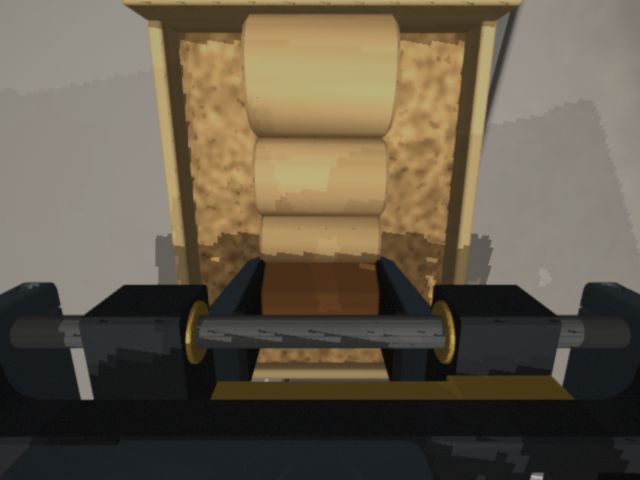

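The chock met the thin dowel at about 1.7 N and the row hasn't moved. I'll ease it back slightly, lower the lifted 0.4 mm, release and check.

Run:
```python
from h import *
bot.servo_line(tw(-.1194,0,.0331),.01);bot.wait(.3);say("eased")
bot.grip(.72);say("open");e=bot.observe()["ee_pos"];bot.servo_line(np.r_[e[:2],.2],.15)
p=tw(-.16,0,.24);bot.reach(p,rot(A-90)[0]);bot.wait(.2)
i=bot.camera_info("wrist");p,d=bot.capture("wrist");cv2.imwrite("pics/w8.png",p[:,:,::-1])
q=cloud(i,d).reshape(-1,3);x=(q[:,:2]-S)@X;y=(q[:,:2]-S)@Y;z=q[:,2]
print(" ".join(f"{b:.0f}:{np.median(z[m])*1000:.1f}" for b in np.arange(-150,8,2) if (m:=(abs(x*1000-b)<1)&(abs(y)<.02)&(z<.1)).sum()>3))
for a,b in((-.045,-.003),(-.076,-.046),(-.1,-.08),(-.13,-.11)):
    k=(x>a)&(x<b)&(abs(y)<.058)&(z>.012);print(np.percentile(y[k],[1,99]).round(4))
say("")
```

```text
eased t 47.7 tray [-119.3   -0.    33.2] w 53.9 F [-1.6 -0.4 -1.4]
open t 48.1 tray [-119.1    0.    33.2] w 65.5 F [-0.7 -0.5  0.6]
-150:4.8 -148:4.6 -146:4.4 -144:5.0 -142:4.7 -140:4.6 -138:4.6 -136:4.8 -132:28.7 -130:30.2 -128:30.5 -126:30.8 -124:30.7 -122:30.8 -120:30.8 -118:30.9 -116:30.7 -114:30.9 -112:30.8 -110:29.6 -108:27.3 -106:23.8 -104:20.2 -102:17.2 -100:17.2 -98:23.9 -96:25.9 -94:27.6 -92:28.5 -90:28.6 -88:29.4 -86:28.9 -84:28.4 -82:27.4 -80:25.9 -78:23.4 -76:26.0 -74:30.7 -72:34.1 -70:35.3 -68:37.1 -66:38.2 -64:38.8 -62:39.2 -60:39.2 -58:39.4 -56:39.1 -54:38.2 -52:37.8 -50:36.7 -48:34.8 -46:33.0 -44:29.4 -42:30.8 -40:36.4 -38:39.5 -36:42.3 -34:44.2 -32:45.0 -30:46.1 -28:47.6 -26:47.7 -24:48.1 -22:48.5 -20:48.5 -18:48.4 -16:47.8 -14:47.5 -12:46.8 -10:45.4 -8:44.2 -6:42.9 -4:41.0 -2:37.3 0:35.4 2:37.3 4:39.8 6:39.5
[-0.0252  0.0274]
[-0.0251  0.0273]
[-0.0246  0.0267]
[-0.056   0.0572]
 t 49.9 tray [-1.599e+02 -1.000e-01  2.389e+02] w 65.4 F [-0.1  1.4  0.2]
```

View pics/w8.png

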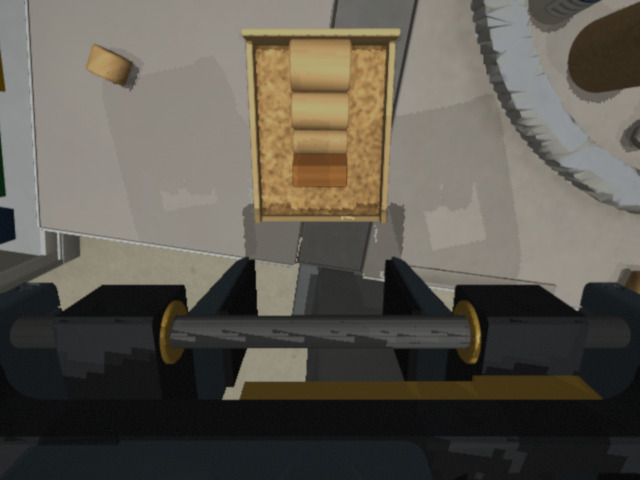

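The row is close and centred, with dowel tops at 48.5, 39.3 and 29 mm, so none is lifted. The chock lies flat against the thin dowel.

```bash
python3 -c "
from cell import bot
print(bot.job_done())"
```

```text
the job is handed in; nothing more can be done
None
```

Job handed in at about 50 s: the thick, middle and thin dowels lie in a close row against the end board, the chock sits flat and snug against the thin one, and I left both stubs alone.

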